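# Pack out a rail in the drilling jig and lock the packer with the spring plunger

### The arm

A 7-joint arm with a two-finger parallel gripper is mounted at the origin on a cart in front of the work surface, level with it; the furniture and walls round the work are solid. World frame = base frame: x ahead of the robot, y to its left, z up, the work surface at z = 0. Lengths are in m, angles in rad, forces in N, time in s.
With the tool pointing down it reaches from about 0.425 to 1.025 m from the base axis. Payload 9.4 kg.
Tool frame: the origin (TCP) lies on the centre line of the jaws, within the pads' length; the fingertips stand 14 mm ahead of it and the grasp point (between the pads) lies 5 mm behind it; z points along the fingers, y is the line along which they close (so a half turn about z gives the same grasp; the last joint's range is limited). The gripper opens to 93 mm and grips with 3 to 60 N. Pads are 15 mm wide; open, the fingers measure 128 mm over their backs; the gripper's body (75 mm by 188 mm) begins 65 mm behind the grasp point.
Start: joints at [1.049, 0.599, -0.003, 1.599, 0.002, 0.943, -0.08], TCP at [0.312, -0.654, 0.233] pointing down, gripper open.
Joint ranges: [-2.57, 2.57], [-0.35, 1.97], [-1.29, 1.29], [0.11, 2.56], [-1.05, 4.19], [0.11, 1.86], [-2.63, 2.63]. Speed limits (rad/s): [2.22, 2.22, 3.01, 3.01, 3.14, 3.14, 3.14].

### API

Orientations are given as [roll, pitch, yaw] about the fixed x, y, z axes, in that order (R = Rz(yaw) Ry(pitch) Rx(roll)).
In Python, from bench import r, camera, camera_info gives the robot as it stands.
- The arm moves only by the shell command python3 -m pendant 'ROWS' [OPENING]. ROWS is a JSON object of lists of equal length, an entry for each row: "offset": the shift along the tool's x, y, z in mm, a list of three; "delta_rot": the turn, a rotation vector about the tool's x, y, z in degrees, a list of three. A call has 1 to 20 rows; each row shifts and turns the commanded pose from where the row before left it, along the tool's axes as they then stand; what a row does not reach is not made up. A row lasts 1/10 s, in which the tool goes at most 50 mm and 8.59 degrees, less where a joint would pass 70% of its speed; a pose out of reach is approached as far as the arm can. A call with a gripper value outside its range is refused whole. OPENING is the closure, from -1 (fully open) to 1 (shut), set as the call begins (- or left out, the last holds). The fingers move at their own pace and stop on an object; the grip force is fixed at half the most. Time passes only in rows, so rows that do not move let the fingers close. It gives the time, the measured TCP pose, the force, the opening and the grip force at its end, in the units of the state.
- r.state(): the state, without advancing time (a new reading comes with each control period).
- camera(name): name is "scene" or "top" or "wrist"; returns (picture, depth): 420x560x3 uint8, red, green, blue; 420x560 float32, m along the optical axis (not along the pixel's ray), 0 where there is no reading.
- camera_info(name): a dict with "fx", "fy", "cx", "cy" (pixels), "dist" ([k1, k2, p1, p2, k3] as OpenCV has them; the pictures are not rectified), "extrinsics" (4x4, takes a point from camera to world coordinates). Camera axes: x right, y up, looking along -z (the intrinsics and any distortion apply to the point x, -y, -z); pixel columns grow to the right and rows downward; lengths in m; the calibration is good to about 2 mm. A picture is of the moment at which its call begins: read the wrist's pose just before it. camera_info takes no time and is no camera call; for the wrist camera it gives the pose at the moment of the call.
- r.sign_off(): hands the job in; it is judged then, once.
The state is a dict: "time": time; "joints": joint angles; "qd": joint speeds; "effort": joint torques, N m; "tcp_pos": TCP position; "tool_rot": TCP orientation; "wrist_force": force on the tool from outside, world axes, zero at the start; "ft_torque": the same for the moment, N m; "gripper_width": finger opening in m; "grip_force": force on a finger pad.
Only numpy, scipy, OpenCV 4.12 (cv2) and the standard library are available. Lean on these libraries where they do the work, as an engineer would, in place of code of your own. Each camera call takes 0.05 s, during which the arm holds its last target. There are 200 camera calls.

### The job

The rail in the drilling jig has an open gap beside it. Pull back the sprung collar of the sloping plunger and turn it anticlockwise until it stays drawn back by itself; then stand in the gap, right down, the one packing piece of the three that fills it; then pull the collar a little, turn it back and let the plunger down gently under control, not snapping, so that its nose holds the piece. Leave the rail in its place and the red pencil and the bevel gauge where they lie.

Things in the scene. Friction and masses are not known exactly. Their poses are not given: they have to be found in the camera images.
- collar_grip (a point): Centre of the plunger's collar: a fluted dark steel sleeve, 36 mm across and 42 mm long (21 mm each way), free all round, on the jig's bracket. Its z is the plunger's axis, 40 degrees from vertical, pointing out of the collar's free end, away from the gap; x, y turn with the collar. It starts about 0.16 m above the bench and moves out along z by the value of joint draw.
- draw (a joint): How far the collar with its plunger is pulled out along its axis, m. 0: fully in (start); 0.006: nose on the bevel of a packing piece in the gap; 0.034: parked in the side notch; above 0.038 the cross pin is clear and the collar can turn; 0.044: end stop. A spring pulls it in with about 9 N at 0.006, 15 N at 0.04.
- collar (a joint): Turn of the collar about its axis, rad, positive anticlockwise seen from its free end. 0 (start): cross pin in the deep slot, 0.1 play either way; 1.05 (60 degrees): over the 4 mm deep parking notch, 0.1 play, where it stays drawn back once let down into it, until pulled out above 0.038 again. Stops at -0.13 and 1.17; turns easily.
- nose: The plunger's round steel nose rod, 10 mm across, on the same axis; its rounded tip points down into the jig. Turns and slides with the collar. Its origin lies at the tip and its z axis along the plunger's axis, toward the collar.
- gap (a point): Centre of the gap's floor in the fixed jig, 15 mm above the bench; z up. The gap is 31 mm wide (y), 96 mm long (x), 22 mm deep between a wooden cheek (-y side), the rail (+y) and a fence (+x end); the plunger's bracket stands beyond x = -73 mm, its housing leans over to -50 mm. With the plunger parked a packing piece goes straight down into the gap; else the nose is in the way.
- packer_thin: Packing piece: plain light wood block standing on edge, 90 mm long (x) x 20 mm thick (y) x 55 mm high (z); both ends of its top are bevelled (flat top 46 mm long), lower edges eased (3 mm in over 6 mm), alike either way round. Origin at the centre of its underside.
- packer_mid: Packing piece: plain light wood block standing on edge, 90 mm long (x) x 28 mm thick (y) x 55 mm high (z); both ends of its top are bevelled (flat top 46 mm long), lower edges eased (3 mm in over 6 mm), alike either way round. Origin at the centre of its underside.
- packer_thick: Packing piece: plain light wood block standing on edge, 90 mm long (x) x 36 mm thick (y) x 55 mm high (z); both ends of its top are bevelled (flat top 46 mm long), lower edges eased (3 mm in over 6 mm), alike either way round. Origin at the centre of its underside.
- rail: The rail to be drilled: loose pine block, 110 mm long, 50 mm wide, 22 mm high, lying flat in the jig beside the gap, under a small steel drill bush. Origin at the centre of its underside. It stays where it is.
- flat_pencil: Bystander: red carpenter's pencil, 170 mm, lying on the bench. Origin under its middle.
- bevel_gauge: Bystander: wooden bevel gauge with a steel blade, 89 x 158 mm, lying flat. Origin under its middle.
- button_press: Obstacle, fixed to the bench to the right of the jig: dark hand press, 110 mm wide, its lever with a black knob up to 0.38 m high and leaning toward the robot. Keep clear of it or pass over it. Origin at the bench, under its die.

How it is judged:
On the way, in this order (a step that is already met when the one before it is completed fails the run):
1. the collar is drawn back, turned and parked in its notch, and the fingers have let go (value of joint draw above 0.03 m and value of joint collar above 0.85 rad and contact force between the fingers and anything else below 0.5 N), for 0.2 s.
2. the packing piece that fills the gap stands right down in it, with the plunger still parked and the fingers off (all of step 1 and x of packer_mid in the frame of gap between -0.008 and 0.008 m and y of packer_mid in the frame of gap between -0.005 and 0.005 m and z of packer_mid in the frame of gap below 0.003 m and angle between packer_mid's own z axis and vertical below 0.06 rad and angle between the x axis of packer_mid and the x axis of gap, either way round below 0.1 rad), for 0.2 s.
At the end, for the whole second after the job is handed in: the 28 mm packing piece stands on the gap's floor, upright and in line (8 mm lengthways, 5 mm across), the collar is turned back, the plunger's nose presses on the piece with over 4 N, the rail lies in its place (8 mm lengthways, 4 mm across), all at rest (x of packer_mid in the frame of gap between -0.008 and 0.008 m and y of packer_mid in the frame of gap between -0.005 and 0.005 m and z of each of packer_mid, rail in the frame of gap below 0.003 m and angle between packer_mid's own z axis and vertical below 0.06 rad and angle between the x axis of packer_mid and the x axis of gap, either way round below 0.1 rad and value of joint collar below 0.2 rad and value of joint draw between 0.002 and 0.01 m and contact force between nose and packer_mid above 4 N and linear speed of packer_mid below 0.01 m/s and x of rail in the frame of gap between -0.016 and 0.001 m and y of rail in the frame of gap between 0.036 and 0.045 m); the robot touches nothing.
It fails at once if the plunger snaps in onto the packing piece (faster than 0.8 m/s) (velocity of joint draw below -0.8 m/s and value of joint collar below 0.5 rad and distance between packer_mid and gap below 0.012 m).
It fails at once if the flat pencil is pushed about (over 40 mm) (distance of flat_pencil from where it was at the start of the episode above 0.04 m).
It fails at once if the bevel gauge is pushed about (over 40 mm) (distance of bevel_gauge from where it was at the start of the episode above 0.04 m).
It also fails if it takes over 72 s, if anything falls off the work surface, if the arm or the gripper's body presses on something with over 40 N, if the wrist force passes 120 N, or if a joint passes its speed limit or range.

## Working session

There is one attempt and no reset: what is moved stays moved. The work goes in short steps, Python scripts to look and compute and a shell command to move; the robot and the scene stay as the last step left them, time stands still between calls to the robot, and variables do not carry over. Pictures are saved under pics/ and viewed, at most 10 in all, crops included, and the job is handed in when it is done.

```bash
mkdir -p pics; ls; python3 - <<'E'
from bench import r,camera,camera_info
import cv2,numpy as np
print(r.state())
for n in("scene","top"):
    p,d=camera(n);cv2.imwrite(f"pics/{n}0.png",p[:,:,::-1]);np.savez(f"{n}0.npz",p=p,d=d)
    i=camera_info(n);print(n,i)
E
```

```text
pics
{'time': 0.0, 'joints': array([ 1.04928343,  0.60014418, -0.00255748,  1.60013633,  0.00179951,
        0.94291272, -0.07978201]), 'qd': array([ 0.00024661,  0.00047939,  0.00027529, -0.00095264,  0.00138746,
       -0.00086385,  0.00150592]), 'effort': array([-2.44966222e-04, -7.65069723e+01,  1.49694867e+00, -2.52351272e+01,
       -5.24775591e-02,  1.69541751e-02,  1.31868865e-04]), 'tcp_pos': array([ 0.31174589, -0.65402198,  0.23174368]), 'tool_rot': array([-3.14000026e+00,  1.37582745e-04,  4.44900973e-01]), 'wrist_force': array([ 0.5968013 , -0.3690323 , -0.37484285]), 'ft_torque': array([ 0.03050297, -0.02205508,  0.01089726]), 'grip_force': 0.0, 'gripper_width': 0.09308944382136734}
scene {'fx': 514.4347541391826, 'fy': 514.4347541391826, 'cx': 277.92435567977464, 'cy': 208.84504243430544, 'dist': array([-0.11342989,  0.        ,  0.        ,  0.        ,  0.        ]), 'extrinsics': array([[-0.65656677,  0.57450937, -0.48873209,  0.00667577],
       [-0.75419467, -0.4910147 ,  0.43599881,  0.72438688],
       [ 0.01051076,  0.65486147,  0.75567584,  0.86168193],
       [ 0.        ,  0.        ,  0.        ,  1.        ]])}
top {'fx': 469.304509261395, 'fy': 469.304509261395, 'cx': 276.531246197294, 'cy': 213.63739737731385, 'dist': array([-0.02443419,  0.        ,  0.        ,  0.        ,  0.        ]), 'extrinsics': array([[-0.02554901,  0.98738929, -0.15623581,  0.35902486],
       [-0.99947517, -0.02834365, -0.01568538,  0.2688226 ],
       [-0.01991587,  0.15575307,  0.98759523,  1.03839882],
       [ 0.        ,  0.        ,  0.        ,  1.        ]])}
```

View pics/scene0.png

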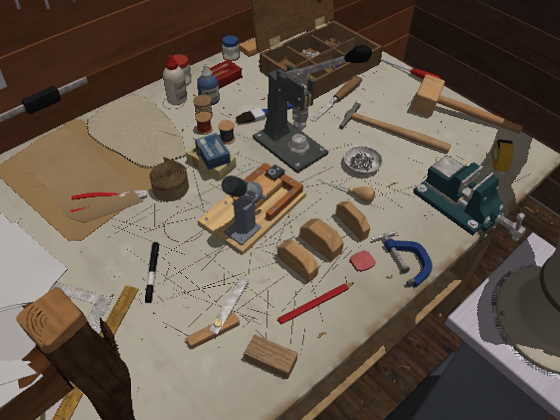

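View pics/top0.png

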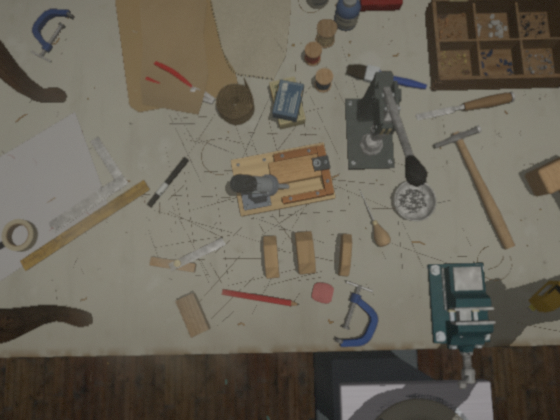

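```bash
cat > h.py <<'E'
import cv2,numpy as np
from bench import r,camera,camera_info
def rays(n,uv,info=None):
    i=info or camera_info(n);K=np.array([[i['fx'],0,i['cx']],[0,i['fy'],i['cy']],[0,0,1]])
    q=cv2.undistortPoints(np.array(uv,float).reshape(-1,1,2),K,i['dist']).reshape(-1,2)
    E=i['extrinsics'];d=np.c_[q[:,0],-q[:,1],-np.ones(len(q))]
    return E[:3,3],d@E[:3,:3].T
def onz(n,uv,z,info=None):
    o,d=rays(n,uv,info);return o+d*((z-o[2])/d[:,2])[:,None]
def cloud(n,dep,info=None):
    h,w=dep.shape;uv=np.stack(np.meshgrid(np.arange(w),np.arange(h)),-1).reshape(-1,2)
    o,d=rays(n,uv,info);P=o+d*dep.reshape(-1,1);P[dep.reshape(-1)<=0]=np.nan
    return P.reshape(h,w,3)
E
python3 - <<'E'
from h import *
for n in("top","scene"):
    z=np.load(n+"0.npz");P=cloud(n,z['d']);H=P[:,:,2]
    print(n,"bench z",np.nanmedian(H[200:300,200:400]) )
    hsv=cv2.cvtColor(z['p'],cv2.COLOR_RGB2HSV)
    roi=(np.abs(P[:,:,0]-.4)<.2)&(P[:,:,1]>-.05)&(P[:,:,1]<.6)
    m=(roi&(H>.045)&(H<.075)).astype(np.uint8)
    k,l,s,c=cv2.connectedComponentsWithStats(m)
    for j in range(1,k):
        if s[j,4]>60:
            q=P[l==j];rc=cv2.minAreaRect(q[:,:2].astype(np.float32)*1000)
            print(s[j],q.mean(0).round(3),'top',np.percentile(q[:,2],95).round(4),rc)
    m=roi&(H>.11)
    q=P[m];print('high',m.sum(),q.min(0),q.max(0))
p=np.load("top0.npz")['p'][135:220,220:345];cv2.imwrite("pics/c0.png",cv2.resize(p[:,:,::-1],None,fx=6,fy=6,interpolation=cv2.INTER_CUBIC))
p=np.load("scene0.npz")['p'][160:290,190:380];cv2.imwrite("pics/c1.png",cv2.resize(p[:,:,::-1],None,fx=4,fy=4,interpolation=cv2.INTER_CUBIC))
E
```

```text
top bench z 0.000600466660892085
[296 234  20  36 557] [0.433 0.226 0.053] top 0.0576 ((433.892578125, 226.40420532226562), (73.03243255615234, 36.120357513427734), 3.962858200073242)
[341 236  11  37 323] [0.426 0.141 0.053] top 0.0569 ((426.1077575683594, 140.67205810546875), (20.464191436767578, 75.10981750488281), 83.28279113769531)
[263 240  16  35 438] [0.425 0.299 0.053] top 0.0577 ((424.4246826171875, 299.42755126953125), (72.69418334960938, 27.989412307739258), 3.046334981918335)
high 1609 [0.50264956 0.05473033 0.11035609] [0.59985786 0.37014353 0.37093984]
scene bench z 0.0023934983858017733
[340 201  28  25 324] [0.42  0.144 0.053] top 0.058 ((422.5068359375, 142.76513671875), (24.343311309814453, 75.71278381347656), 81.30154418945312)
[234 210  21  17 191] [0.551 0.33  0.06 ] top 0.0734 ((551.2422485351562, 330.7325134277344), (41.741512298583984, 21.352182388305664), 50.97626876831055)
[303 218  38  31 572] [0.426 0.23  0.054] top 0.0583 ((429.15838623046875, 228.31719970703125), (76.03461456298828, 38.79958724975586), 3.773603916168213)
[280 240  35  29 503] [0.419 0.303 0.054] top 0.058 ((421.4278564453125, 301.13470458984375), (75.8598403930664, 30.56252098083496), 2.276221513748169)
high 1202 [0.50019807 0.06098476 0.11014409] [0.59965475 0.37123959 0.37095135]
```

View pics/c0.png

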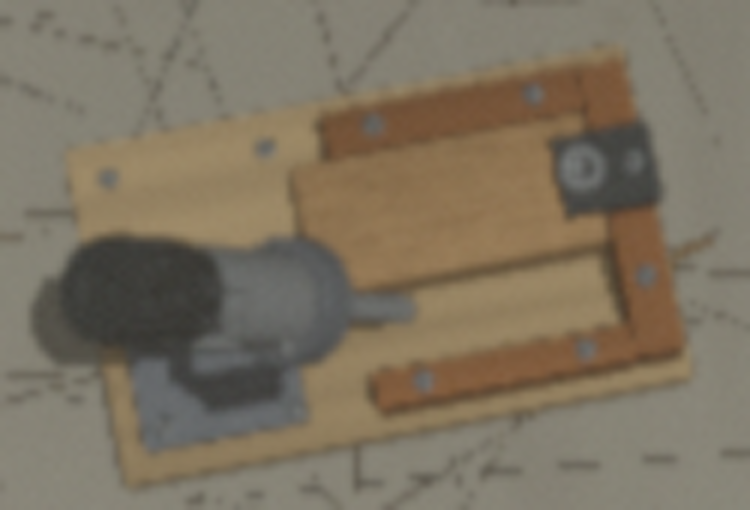

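View pics/c1.png

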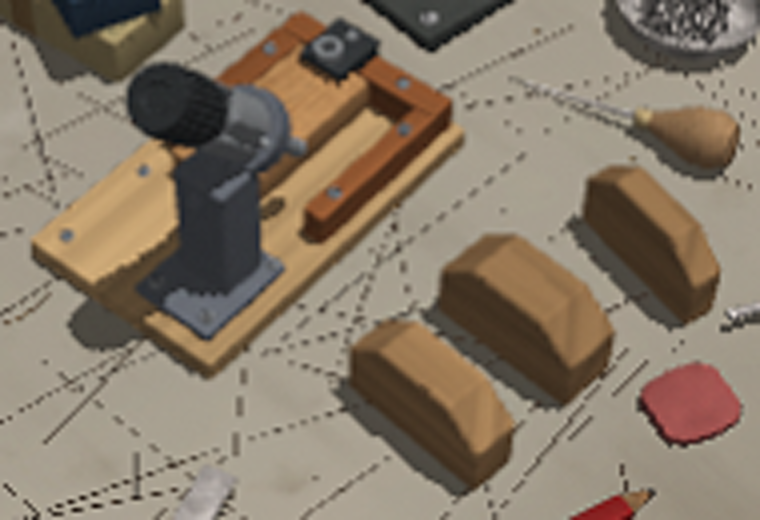

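```bash
python3 - <<'E'
from h import *
from scipy.optimize import least_squares
c=lambda L,s,o:[[x/s+o[0]-.5+.5/s,y/s+o[1]-.5+.5/s] for x,y in L]
B=onz("top",c([(68,150),(620,45),(690,378),(128,488)],6,(220,135)),.015);print('board',B.round(4).tolist())
G=onz("top",c([(345,293),(610,246),(375,373),(630,328),(612,255),(632,322)],6,(220,135)),.037);print('gap',G.round(4).tolist())
G2=onz("scene",c([(305,210),(410,127),(360,90)],4,(190,160)),.037);print('scene cheek in',G2.round(4).tolist())
e=(B[1]-B[0]+B[2]-B[3])[:2];gx=np.append(e/np.linalg.norm(e),0);gy=np.array([-gx[1],gx[0],0]);print('gx',gx,np.degrees(np.arctan2(gx[1],gx[0])))
Ps=[]
for n in("top","scene"):
    z=np.load(n+"0.npz");P=cloud(n,z['d']);V=z['p'].max(2)
    m=(P[:,:,2]>.115)&(P[:,:,1]>.26)&(abs(P[:,:,0]-.54)<.08)
    md=cv2.erode((m&(V<75)).astype(np.uint8),np.ones((2,2)))>0
    q=P[md];print(n,len(q),q.mean(0),q.min(0),q.max(0));Ps.append(q)
a=-gx*np.sin(np.radians(40))+np.array([0,0,np.cos(np.radians(40))])
u=gy;v=np.cross(a,u)
for q in Ps+[np.vstack(Ps)]:
    t=q@a;print('ax range',np.percentile(t,[1,5,50,95,99]).round(4))
    s=q[(t<np.percentile(t,97)-.006)]
    f=least_squares(lambda p:np.hypot(s@u-p[0],s@v-p[1])-.018,[np.mean(s@u),np.mean(s@v)-.01],loss='soft_l1',f_scale=.001)
    top=np.percentile(t,97);C=f.x[0]*u+f.x[1]*v+(top-.021)*a
    print('centre',C.round(4),'rms',np.sqrt(np.mean(f.fun**2)))
print('a',a)
E
```

```text
board [[0.6472, 0.3847, 0.015], [0.6816, 0.1761, 0.015], [0.5532, 0.1556, 0.015], [0.5181, 0.3639, 0.015]]
gap [[0.5842, 0.2818, 0.037], [0.5988, 0.1849, 0.037], [0.5542, 0.2717, 0.037], [0.5681, 0.1789, 0.037], [0.5954, 0.1843, 0.037], [0.5703, 0.1781, 0.037]]
scene cheek in [[0.5496, 0.2739, 0.037], [0.558, 0.1918, 0.037], [0.5968, 0.1941, 0.037]]
gx [ 0.16435665 -0.98640098  0.        ] -80.54013694550166
top 362 [0.55367691 0.34321854 0.17370776] [0.53972301 0.32081758 0.14166587] [0.56960184 0.36756453 0.18942678]
scene 394 [0.54708285 0.34854848 0.16703674] [0.5354438  0.30561391 0.11634679] [0.57188262 0.37100923 0.18889193]
ax range [0.2642 0.2685 0.297  0.3055 0.3064]
centre [0.5465 0.3226 0.1802] rms 0.0046154762839935685
ax range [0.2303 0.2477 0.3007 0.3076 0.3086]
centre [0.5575 0.3477 0.1639] rms 0.0022815776822280084
ax range [0.2351 0.2626 0.2989 0.307  0.3083]
centre [0.5351 0.331  0.1737] rms 0.007251930811745295
a [-0.10564642  0.63404633  0.76604444]
```

```bash
cat >> h.py <<'E'
from scipy.spatial.transform import Rotation as Ro
def pose():
    s=r.state();return np.array(s['tcp_pos']),Ro.from_euler('xyz',s['tool_rot'])
def go(p,R=None):
    "total tool-frame offset (mm) before turning, then rotvec deg; and rows needed"
    q,Q=pose();o=Q.inv().apply(np.array(p)-q)*1000
    w=np.degrees((Q.inv()*R).as_rotvec()) if R is not None else np.zeros(3)
    print('off',o.round(1),'len',np.linalg.norm(o).round(1),'rot',w.round(2),np.linalg.norm(w).round(1))
gx=np.array([.16436,-.9864,0]);gy=np.array([.9864,.16436,0])
a=-gx*np.sin(np.radians(40))+np.array([0,0,np.cos(np.radians(40))])
def Rc(ydir):  # collar tool orientation with y closest to ydir
    z=-a;y=np.array(ydir,float);y-=z*(y@z);y/=np.linalg.norm(y)
    return Ro.from_matrix(np.c_[np.cross(y,z),y,z])
E
python3 - <<'E'
from h import *
q,Q=pose();print(Q.inv().apply(np.array([.45,-.2,.52])-q)*1000/10,Q.inv().apply([0,400,0])/9)
n=Rc([.85,.53,0]);print('rot',np.degrees((Q.inv()*n*Ro.from_euler('z',30,degrees=True)).as_rotvec()),np.degrees((Q.inv()*n).as_rotvec()))
z=np.load("top0.npz");P=cloud("top",z['d']);m=(P[:,:,2]>.2)&(P[:,:,1]<.25);print('press',P[m].min(0),P[m].max(0))
E
```

```text
[ 32.01518657 -35.08083844 -28.7713264 ] [ 19.12620799 -40.11850006   0.05256409]
rot [-28.76447711 -30.60056643 -58.92470133] [-21.0500406  -39.21135412 -87.45032377]
press [0.50264956 0.04474676 0.20004086] [0.73333811 0.09554931 0.37093984]
```

```bash
python3 -m pendant '{"offset":[[32,-35,-29],[32,-35,-29],[32,-35,-29],[32,-35,-29],[32,-35,-29],[32,-35,-29],[32,-35,-29],[32,-35,-29],[32,-35,-29],[32,-35,-29]],"delta_rot":[[0,0,0],[0,0,0],[0,0,0],[0,0,0],[0,0,0],[0,0,0],[0,0,0],[0,0,0],[0,0,0],[0,0,0]]}' && python3 -m pendant '{"offset":[[19,-40,0],[19,-40,0],[19,-40,0],[19,-40,0],[19,-40,0],[19,-40,0],[19,-40,0],[19,-40,0],[19,-40,0],[19,-40,0]],"delta_rot":[[0,0,0],[0,0,0],[0,0,0],[0,0,0],[0,0,0],[0,0,0],[0,0,0],[0,0,0],[0,0,0],[0,0,0]]}'
python3 - <<'E'
from h import *
print(r.state()['joints'].round(2));n=Rc([.85,.53,0])
go([.557,.348,.164]+.13*a,n*Ro.from_euler('z',30,degrees=True))
go([.557,.348,.164]+.13*a,n)
print(camera_info("wrist")['extrinsics'].round(3))
E
```

```text
time: 1.1
tcp_pos: [0.4362, -0.2446, 0.4945]
tool_rot: [3.142, 0.0, 0.445]
wrist_force: [0.2, -0.6, -0.4]
gripper_width: 0.093
grip_force: 0.0
time: 2.1
tcp_pos: [0.4352, 0.198, 0.4934]
tool_rot: [3.141, 0.0, 0.444]
wrist_force: [0.7, -0.2, 0.8]
gripper_width: 0.0933
grip_force: 0.0
[-0.03  0.11 -0.58  1.72  0.06  1.33 -1.74]
off [ 197.5 -163.4  229.8] len 344.3 rot [-28.69 -30.55 -58.97] 72.3
off [ 197.5 -163.4  229.8] len 344.3 rot [-20.99 -39.14 -87.5 ] 98.1
[[ 0.43   0.865  0.257  0.508]
 [-0.903  0.412  0.124  0.233]
 [ 0.001 -0.285  0.959  0.646]
 [ 0.     0.     0.     1.   ]]
```

```bash
python3 -m pendant '{"offset":[[0,0,0],[0,0,0],[0,0,0],[0,0,0],[0,0,0],[0,0,0],[0,0,0],[0,0,0],[0,0,0],[0,0,0]],"delta_rot":[[-3.2,-3.4,-6.55],[-3.2,-3.4,-6.55],[-3.2,-3.4,-6.55],[-3.2,-3.4,-6.55],[-3.2,-3.4,-6.55],[-3.2,-3.4,-6.55],[-3.2,-3.4,-6.55],[-3.2,-3.4,-6.55],[-3.2,-3.4,-6.55],[0,0,0]]}'
python3 - <<'E'
from h import *
print(r.state()['joints'].round(2));n=Rc([.85,.53,0])
go([.557,.348,.164]+.13*a,n*Ro.from_euler('z',30,degrees=True))
E
```

```text
time: 3.1
tcp_pos: [0.4348, 0.1975, 0.4923]
tool_rot: [2.965, 0.683, 1.464]
wrist_force: [-0.2, 0.7, -0.2]
gripper_width: 0.0928
grip_force: 0.0
[-0.34  0.32 -0.75  1.69  0.62  1.81 -1.21]
off [333.   77.5  38.2] len 344.0 rot [0.15 0.17 0.37] 0.4
```

```bash
python3 -m pendant '{"offset":[[33,8,4],[33,8,4],[33,8,4],[33,8,4],[33,8,4],[33,8,4],[33,8,4],[33,8,4],[33,8,4],[33,8,4],[0,0,0]],"delta_rot":[[0,0,0],[0,0,0],[0,0,0],[0,0,0],[0,0,0],[0,0,0],[0,0,0],[0,0,0],[0,0,0],[0,0,0],[0,0,0]]}'
python3 - <<'E'
from h import *
print(r.state()['joints'].round(2));n=Rc([.85,.53,0])
go([.557,.348,.164]+.13*a,n*Ro.from_euler('z',30,degrees=True))
i=camera_info("wrist");p,d=camera("wrist");np.savez("w1.npz",p=p,d=d,i=i);cv2.imwrite("pics/w1.png",p[:,:,::-1])
E
```

```text
time: 4.2
tcp_pos: [0.5493, 0.4265, 0.262]
tool_rot: [2.965, 0.681, 1.454]
wrist_force: [0.4, -0.1, -0.3]
gripper_width: 0.0932
grip_force: 0.0
[-0.63  0.84 -0.65  1.36  0.77  1.77 -1.43]
off [ 1.5 -5.7 -4.3] len 7.3 rot [-0.16  0.17 -0.06] 0.2
```

View pics/w1.png

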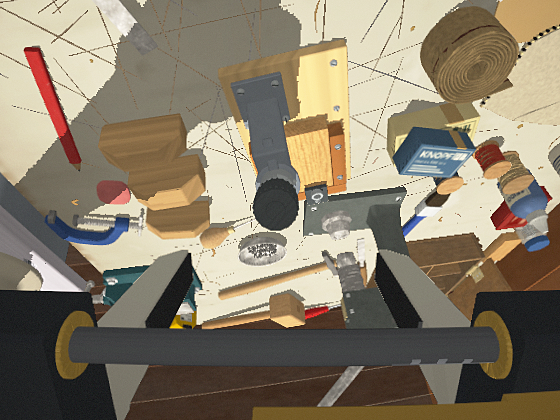

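```bash
python3 - <<'E'
from h import *
z=np.load("w1.npz",allow_pickle=True);i=z['i'].item();P=cloud("wrist",z['d'],i);V=z['p'].max(2)
C0=np.array([.557,.348,.164]);m=(np.linalg.norm(P-C0,axis=2)<.06)&(V<90)
q=P[m];t=(q-C0)@a;print(len(q),np.histogram(t,bins=np.arange(-.04,.05,.004)))
top=np.median(t[t>np.percentile(t,95)-.004]);s=q[abs(t-top)<.003]
u=gy;v=np.cross(a,u);print('top',top,len(s));f=s[:];
(cx,cy),rad=cv2.minEnclosingCircle(np.c_[(f-C0)@u,(f-C0)@v].astype(np.float32)*1000);print(cx,cy,rad,((f-C0)@u).mean()*1000,((f-C0)@v).mean()*1000)
n=np.linalg.svd(f-f.mean(0))[2][2];print('normal',n*np.sign(n[2]),'a',a)
C=C0+u*cx/1000+v*cy/1000+a*(top-.021);print('C',C)
# gap: board etc heights
H=P[:,:,2];g=np.array([.5765,.2285,0])
for k,(lo,hi) in dict(rail=(.033,.042)).items():
    mm=(H>lo)&(H<hi)&(np.linalg.norm(P[:,:,:2]-g[:2],axis=2)<.13);w=P[mm]-g
    X=w@gx;Y=w@gy
    for x0 in np.arange(-.06,.07,.02):
        y=Y[abs(X-x0)<.006];print(round(x0,3),len(y),np.histogram(y,bins=np.arange(-.04,.08,.006))[0])
E
```

```text
1879 (array([   1,    1,    0,    2,    1,   23,   42,   36,   41,   45,   39,
         54,   75,  146, 1369,    4,    0,    0,    0,    0,    0,    0]), array([-4.00000000e-02, -3.60000000e-02, -3.20000000e-02, -2.80000000e-02,
       -2.40000000e-02, -2.00000000e-02, -1.60000000e-02, -1.20000000e-02,
       -8.00000000e-03, -4.00000000e-03, -3.46944695e-17,  4.00000000e-03,
        8.00000000e-03,  1.20000000e-02,  1.60000000e-02,  2.00000000e-02,
        2.40000000e-02,  2.80000000e-02,  3.20000000e-02,  3.60000000e-02,
        4.00000000e-02,  4.40000000e-02,  4.80000000e-02]))
top 0.017895414279616165 1434
0.8115437626838684 -0.16616085171699524 16.645959854125977 0.8866263416498861 0.3786758953782384
normal [-0.10375618  0.64077352  0.7606865 ] a [-0.10564857  0.6340457   0.76604444]
C [0.55814942 0.34603938 0.16172856]
-0.06 391 [ 0  0  0  0  0  0  0  0  0 18 49 49 48 46 49 47 49 36  0]
-0.04 541 [ 0  0  9  0  0  0  0  0  0 17 31 36 37 36 33 36 37 38 36]
-0.02 403 [ 0  1  9  0  0  0  0  0  0 18 33 31 30 33 30 30 32 35 32]
0.0 302 [ 0  0  0  0  0  0  0  0  0  0 19 29 29 28 29 24 26 29 27]
0.02 270 [ 0  0  0  0  0  0  0  0  0  0 14 27 28 25 25 27 22 27 26]
0.04 163 [ 0  0  0  0  0  0  0  0  0  2 19  8  7  6  7  8 18 20 25]
0.06 113 [ 0  0  0  0  0  0  0  0  0 15 20  1  0  0  0  0 12 17 18]
```

```bash
python3 - <<'E'
from h import *
C=np.array([.5582,.3460,.1617])
go(C-.002*a,Rc([.85,.53,0])*Ro.from_euler('z',30,degrees=True))
E
```

```text
off [  3.9  -4.6 132. ] len 132.1 rot [-0.12  0.15 -0.09] 0.2
```

```bash
python3 -m pendant '{"offset":[[4,-4.5,0],[0,0,22],[0,0,22],[0,0,22],[0,0,22],[0,0,22],[0,0,22],[0,0,0],[0,0,0]],"delta_rot":[[0,0,0],[0,0,0],[0,0,0],[0,0,0],[0,0,0],[0,0,0],[0,0,0],[0,0,0],[0,0,0]]}'
python3 - <<'E'
from h import *
C=np.array([.5582,.3460,.1617]);print(r.state()['joints'].round(2))
go(C-.002*a,Rc([.85,.53,0])*Ro.from_euler('z',30,degrees=True))
E
```

```text
time: 5.15
tcp_pos: [0.5587, 0.345, 0.1639]
tool_rot: [2.96, 0.679, 1.454]
wrist_force: [-0.3, 0.4, 0.4]
gripper_width: 0.0929
grip_force: 0.0
[-0.53  0.87 -0.64  1.58  0.84  1.57 -1.52]
off [ 2.1 -0.9  3. ] len 3.7 rot [ 0.06  0.03 -0.11] 0.1
```

```bash
python3 -m pendant '{"offset":[[2,-1,3],[0,0,0]],"delta_rot":[[0,0,0],[0,0,0]]}' && python3 -m pendant '{"offset":[[0,0,0],[0,0,0],[0,0,0],[0,0,0],[0,0,0],[0,0,0],[0,0,0],[0,0,0]],"delta_rot":[[0,0,0],[0,0,0],[0,0,0],[0,0,0],[0,0,0],[0,0,0],[0,0,0],[0,0,0]]}' 1
python3 - <<'E'
from h import *
C=np.array([.5582,.3460,.1617]);print(r.state()['joints'].round(2))
go(C-.002*a,Rc([.85,.53,0])*Ro.from_euler('z',30,degrees=True))
E
```

```text
time: 5.35
tcp_pos: [0.5578, 0.3457, 0.1593]
tool_rot: [2.961, 0.679, 1.456]
wrist_force: [0.3, -0.1, 0.2]
gripper_width: 0.0931
grip_force: 0.0
time: 6.15
tcp_pos: [0.5575, 0.3448, 0.1585]
tool_rot: [2.963, 0.68, 1.457]
wrist_force: [-3.1, -1.6, 0.2]
gripper_width: 0.0359
grip_force: 30.0
[-0.53  0.88 -0.64  1.59  0.84  1.56 -1.53]
off [-1.   1.1 -1.1] len 1.9 rot [0.   0.08 0.03] 0.1
```

```bash
python3 -m pendant '{"offset":[[0,0,-4],[0,0,-4],[0,0,-4],[0,0,-4],[0,0,-4],[0,0,-4],[0,0,-4],[0,0,-4],[0,0,-4],[0,0,-4],[0,0,-1],[0,0,0],[0,0,0]],"delta_rot":[[0,0,0],[0,0,0],[0,0,0],[0,0,0],[0,0,0],[0,0,0],[0,0,0],[0,0,0],[0,0,0],[0,0,0],[0,0,0],[0,0,0],[0,0,0]]}'
python3 - <<'E'
from h import *
print((pose()[0]-[.5575,.3448,.1585])@a,r.state()['wrist_force']@a)
E
```

```text
time: 7.45
tcp_pos: [0.5535, 0.3692, 0.1884]
tool_rot: [2.964, 0.683, 1.457]
wrist_force: [-1.7, -8.0, -12.8]
gripper_width: 0.0358
grip_force: 30.0
0.03883103503189248 -14.66785124979688
```

```bash
python3 -m pendant '{"offset":[[0,0,-2.5],[0,0,0],[0,0,0]],"delta_rot":[[0,0,0],[0,0,0],[0,0,0]]}'; python3 -m pendant '{"offset":[[0,0,0],[0,0,0],[0,0,0],[0,0,0],[0,0,0],[0,0,0],[0,0,0],[0,0,0],[0,0,0],[0,0,0],[0,0,0],[0,0,0]],"delta_rot":[[0,0,-5],[0,0,-5],[0,0,-5],[0,0,-5],[0,0,-5],[0,0,-5],[0,0,-5],[0,0,-5],[0,0,-5],[0,0,-5],[0,0,-5],[0,0,-5]]}'
python3 - <<'E'
from h import *
print((pose()[0]-[.5575,.3448,.1585])@a,r.state()['wrist_force']@a,r.state()['ft_torque'])
go(pose()[0],Rc([.85,.53,0])*Ro.from_euler('z',30,degrees=True))
E
```

```text
time: 7.75
tcp_pos: [0.5532, 0.3707, 0.1903]
tool_rot: [2.964, 0.683, 1.457]
wrist_force: [-2.1, -7.2, -12.9]
gripper_width: 0.0354
grip_force: 30.0
time: 8.95
tcp_pos: [0.5524, 0.3705, 0.1902]
tool_rot: [-2.579, 0.446, 2.702]
wrist_force: [-6.7, -10.1, -12.4]
gripper_width: 0.0358
grip_force: 30.0
0.0411416264957077 -15.147945712548914 [ 1.14866202  1.21295097 -1.04356226]
off [0. 0. 0.] len 0.0 rot [-0.28  0.2  60.33] 60.3
```

```bash
python3 -m pendant '{"offset":[[0,0,2],[0,0,2],[0,0,2],[0,0,2],[0,0,1],[0,0,0],[0,0,0]],"delta_rot":[[0,0,0],[0,0,0],[0,0,0],[0,0,0],[0,0,0],[0,0,0],[0,0,0]]}'
python3 - <<'E'
from h import *
print((pose()[0]-[.5575,.3448,.1585])@a,r.state()['wrist_force']@a,r.state()['ft_torque'])
E
```

```text
time: 9.65
tcp_pos: [0.5531, 0.3658, 0.1846]
tool_rot: [-2.582, 0.448, 2.698]
wrist_force: [-6.9, -6.4, -4.5]
gripper_width: 0.0353
grip_force: 30.0
0.03376673471181345 -6.789217903747341 [ 0.65167218  1.31721632 -1.11620308]
```

```bash
python3 -m pendant '{"offset":[[0,0,1],[0,0,0]],"delta_rot":[[0,0,0],[0,0,0]]}';python3 -m pendant '{"offset":[[0,0,0],[0,0,0],[0,0,0],[0,0,0],[0,0,0],[0,0,0],[0,0,-25],[0,0,-25],[0,0,-25],[0,0,-25],[0,0,0],[0,0,0]],"delta_rot":[[0,0,0],[0,0,0],[0,0,0],[0,0,0],[0,0,0],[0,0,0],[0,0,0],[0,0,0],[0,0,0],[0,0,0],[0,0,0],[0,0,0]]}' -1
python3 - <<'E'
from h import *
print(r.state()['joints'].round(2))
i=camera_info("wrist");p,d=camera("wrist");np.savez("w2.npz",p=p,d=d,i=i);cv2.imwrite("pics/w2.png",p[:,:,::-1])
p,d=camera("top");np.savez("top1.npz",p=p,d=d)
C0=np.array([.5582,.346,.1617])
for n,z in(("wrist",np.load("w2.npz",allow_pickle=True)),("top",np.load("top1.npz"))):
    P=cloud(n,z['d'],i if n=="wrist" else None);V=z['p'].max(2)
    w=P-C0;t=w@a;rr=np.linalg.norm(w-t[:,:,None]*a,axis=2);m=(rr<.014)&(t>0)&(t<.09)&(V<95)
    print(n,'top',m.sum(),np.median(t[m]),np.percentile(t[m],90),'draw=top-.021')
E
```

```text
time: 9.85
tcp_pos: [0.5531, 0.3658, 0.1845]
tool_rot: [-2.583, 0.448, 2.698]
wrist_force: [-7.5, -4.3, -1.0]
gripper_width: 0.0358
grip_force: 30.0
time: 11.05
tcp_pos: [0.5438, 0.4294, 0.2606]
tool_rot: [-2.586, 0.451, 2.698]
wrist_force: [-0.1, 0.4, -1.4]
gripper_width: 0.093
grip_force: 0.0
[-0.57  0.87 -0.79  1.37  0.83  1.83 -0.45]
wrist top 1281 0.05462167761633771 0.05559412352625689 draw=top-.021
  return _methods._mean(a, axis=axis, dtype=dtype,
  ret = ret.dtype.type(ret / rcount)
Traceback (most recent call last):
IndexError: index -1 is out of bounds for axis 0 with size 0
```

View pics/w2.png

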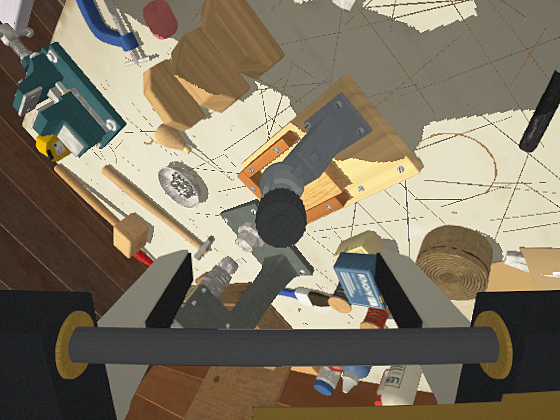

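```bash
cat >> h.py <<'E'
def Rd(deg): # tool down, tool y heading deg
    t=np.radians(deg);y=np.array([np.cos(t),np.sin(t),0]);z=np.array([0,0,-1.])
    return Ro.from_matrix(np.c_[np.cross(y,z),y,z])
E
python3 - <<'E'
from h import *
go([.43,.31,.33],Rd(93))
E
```

```text
off [  16.5 -177.8    9.3] len 178.8 rot [-37.19  16.9  -34.45] 53.4
```

```bash
python3 -m pendant '{"offset":[[3,-36,2],[3,-36,2],[3,-36,2],[3,-36,2],[3,-36,2],[0,0,0],[0,0,0],[0,0,0],[0,0,0],[0,0,0],[0,0,0],[0,0,0],[0,0,0],[0,0,0]],"delta_rot":[[0,0,0],[0,0,0],[0,0,0],[0,0,0],[0,0,0],[0,0,0],[-5.3,2.4,-4.9],[-5.3,2.4,-4.9],[-5.3,2.4,-4.9],[-5.3,2.4,-4.9],[-5.3,2.4,-4.9],[-5.3,2.4,-4.9],[-5.3,2.4,-4.9],[0,0,0]]}'
python3 - <<'E'
from h import *
print(r.state()['joints'].round(2));go([.4235,.2995,.12],Rd(93))
i=camera_info("wrist");p,d=camera("wrist");np.savez("w3.npz",p=p,d=d,i=i);cv2.imwrite("pics/w3.png",p[:,:,::-1])
P=cloud("wrist",d,i);H=P[:,:,2]
roi=(abs(P[:,:,0]-.43)<.09)&(P[:,:,1]>.08)&(P[:,:,1]<.36)
for lo,hi in((.051,.065),(.025,.065)):
    k,l,s,c=cv2.connectedComponentsWithStats((roi&(H>lo)&(H<hi)).astype(np.uint8))
    for j in range(1,k):
        if s[j,4]>150:
            q=P[l==j];print(lo,s[j],q.mean(0).round(4),cv2.minAreaRect(q[:,:2].astype(np.float32)*1000))
E
```

```text
time: 12.55
tcp_pos: [0.4322, 0.3049, 0.3307]
tool_rot: [3.141, 0.0, -3.096]
wrist_force: [0.3, -0.1, 0.4]
gripper_width: 0.0931
grip_force: 0.0
[ 0.14  0.51 -1.26  1.88  0.53  1.15  0.31]
off [  9.   -5.  210.7] len 211.0 rot [ 0.01  0.02 -0.4 ] 0.4
0.051 [139 132  19  51 777] [0.4243 0.1422 0.0553] ((424.07769775390625, 141.4669189453125), (20.359498977661133, 60.53612518310547), 82.97859191894531)
0.051 [ 267  138   24   50 1109] [0.424  0.3    0.0554] ((424.8291320800781, 299.6694030761719), (59.78714370727539, 27.468700408935547), 2.9025838375091553)
0.051 [ 202  141   33   51 1429] [0.4315 0.2271 0.0555] ((432.20458984375, 226.59205627441406), (60.30306625366211, 36.605220794677734), 4.594115257263184)
0.025 [ 139  119   27   73 1585] [0.4223 0.1446 0.0478] ((425.4909973144531, 141.35487365722656), (20.564115524291992, 90.19428253173828), 83.18714141845703)
0.025 [ 267  124   24   73 1682] [0.4211 0.2998 0.0515] ((424.83807373046875, 299.74237060546875), (89.86605072021484, 27.781593322753906), 2.89835262298584)
0.025 [ 202  127   36   73 2329] [0.4287 0.2281 0.0506] ((432.3385314941406, 226.63174438476562), (90.57942962646484, 36.641990661621094), 4.294490337371826)
```

View pics/w3.png

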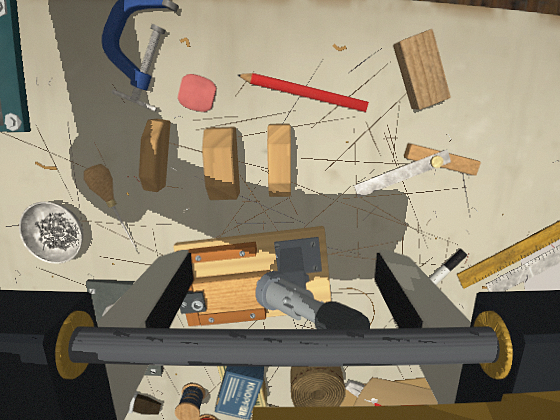

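```bash
python3 -m pendant '{"offset":[[7,-5,30],[0,0,40],[0,0,40],[0,0,40],[0,0,40],[0,0,20],[0,0,0],[0,0,0]],"delta_rot":[[0,0,0],[0,0,0],[0,0,0],[0,0,0],[0,0,0],[0,0,0],[0,0,0],[0,0,0]]}' 0
python3 - <<'E'
from h import *
go([.4248,.2997,.046],Rd(92.9))
E
```

```text
time: 13.4
tcp_pos: [0.4229, 0.3045, 0.1223]
tool_rot: [-3.141, 0.002, -3.09]
wrist_force: [0.2, -0.2, 0.4]
gripper_width: 0.0467
grip_force: 0.0
off [-1.5 -4.8 76.3] len 76.4 rot [-0.03  0.12  0.05] 0.1
```

```bash
python3 -m pendant '{"offset":[[-1.5,-4.8,0],[0,0,0],[0,0,20],[0,0,20],[0,0,20],[0,0,10],[0,0,6],[0,0,0],[0,0,0]],"delta_rot":[[0,0,0],[0,0,0],[0,0,0],[0,0,0],[0,0,0],[0,0,0],[0,0,0],[0,0,0],[0,0,0]]}'
python3 - <<'E'
from h import *
go([.4248,.2997,.046],Rd(92.9))
E
python3 -m pendant '{"offset":[[0,0,0],[0,0,0],[0,0,0],[0,0,0],[0,0,0],[0,0,0]],"delta_rot":[[0,0,0],[0,0,0],[0,0,0],[0,0,0],[0,0,0],[0,0,0]]}' 1
```

```text
time: 14.3
tcp_pos: [0.4257, 0.2989, 0.0467]
tool_rot: [3.141, 0.003, -3.091]
wrist_force: [-0.6, -0.4, 0.3]
gripper_width: 0.0465
grip_force: 0.0
off [0.8 0.8 0.7] len 1.4 rot [ 0.04  0.18 -0.  ] 0.2
time: 14.9
tcp_pos: [0.4256, 0.2987, 0.0464]
tool_rot: [3.141, 0.003, -3.091]
wrist_force: [-0.5, -1.5, 6.7]
gripper_width: 0.0279
grip_force: 29.9
```

```bash
python3 -m pendant '{"offset":[[0,0,-10],[0,0,-30],[0,0,-40],[0,0,-40],[0,0,-35],[0,0,0]],"delta_rot":[[0,0,0],[0,0,0],[0,0,0],[0,0,0],[0,0,0],[0,0,0]]}'
python3 - <<'E'
from h import *
g=np.array([.5765,.2285,0])
for f in("w1","w2","w3","top0","top1"):
    z=np.load(f+".npz",allow_pickle=True);n="wrist" if f[0]=='w' else "top"
    P=cloud(n,z['d'],z['i'].item() if f[0]=='w' else None)-g
    X=P@gx;Y=P@gy;H=P[:,:,2]
    pts={}
    for nm,sg in(("rail",1),("cheek",-1)):
        E=[]
        for x0 in np.arange(-.045,.04,.006):
            m=(abs(X-x0)<.003)&(H>.028)&(H<.046)&((Y*sg>.008)&(Y*sg<.04))
            lo=(abs(X-x0)<.003)&(H<.022)&(H>.008)&(Y*sg<.03)&(Y*sg>0)
            if m.sum()>6 : E.append((x0,Y[m].min() if sg>0 else Y[m].max(), (Y[lo].max() if sg>0 else Y[lo].min()) if lo.sum()>3 else np.nan))
        E=np.array(E)
        if len(E)>3:
            pf=np.polyfit(E[:,0],E[:,1],1);print(f,nm,'edge at 0 %.4f slope deg %.2f'%(pf[1],np.degrees(pf[0])),'med',np.median(E[:,1]).round(4),'floor lim',np.nanmedian(E[:,2]).round(4),len(E))
    m=(abs(Y)<.012)&(X>.02)&(X<.08)&(H>.028)&(H<.046);lo=(abs(Y)<.012)&(X>.02)&(X<.08)&(H<.022)&(H>.008)
    if m.sum()>5 and lo.sum()>5: print(f,'fence X',np.percentile(X[m],3).round(4),np.percentile(X[lo],98).round(4))
E
```

```text
time: 15.5
tcp_pos: [0.4257, 0.3002, 0.2054]
tool_rot: [3.138, 0.007, -3.091]
wrist_force: [0.5, -0.2, -1.4]
gripper_width: 0.0277
grip_force: 29.9
w1 rail edge at 0 0.0202 slope deg 4.54 med 0.0204 floor lim nan 15
w2 rail edge at 0 0.0355 slope deg -0.71 med 0.0361 floor lim nan 5
w2 cheek edge at 0 -0.0145 slope deg 0.03 med -0.0144 floor lim -0.0298 15
w2 fence X 0.0467 0.0484
w3 rail edge at 0 0.0159 slope deg -0.97 med 0.0162 floor lim 0.0177 15
w3 cheek edge at 0 -0.0146 slope deg 0.22 med -0.0148 floor lim -0.0296 15
top0 rail edge at 0 0.0169 slope deg -0.12 med 0.0169 floor lim 0.0174 15
top0 cheek edge at 0 -0.0144 slope deg 0.26 med -0.0143 floor lim -0.0294 15
top0 fence X 0.0484 0.0696<stdin>:16: RuntimeWarning: All-NaN slice encountered
```

```bash
python3 -m pendant '{"offset":[[0,0,0],[0,0,0],[0,0,0],[0,0,0],[0,0,0],[0,0,0],[0,0,0],[0,0,0],[0,0,0],[0,0,0],[0,0,0],[0,0,0]],"delta_rot":[[0,0,8],[0,0,8],[0,0,8],[0,0,8],[0,0,8],[0,0,8],[0,0,8],[0,0,8],[0,0,8],[0,0,8],[0,0,3.4],[0,0,0]]}'
python3 - <<'E'
from h import *
print(r.state()['joints'].round(2));go([.5775,.2287,.2],Rd(9.46))
E
```

```text
time: 16.7
tcp_pos: [0.4245, 0.2983, 0.2007]
tool_rot: [3.14, 0.001, 1.737]
wrist_force: [0.1, -0.4, -0.6]
gripper_width: 0.0278
grip_force: 29.9
[-0.21  0.48 -0.71  2.07  0.46  0.75 -1.04]
off [-93.9 139.4   1. ] len 168.1 rot [0.09 0.05 0.04] 0.1
```

```bash
python3 -m pendant '{"offset":[[-19,28,0],[-19,28,0],[-19,28,0],[-19,28,0],[-18,27.4,0],[0,0,0],[0,0,0],[0,0,0]],"delta_rot":[[0,0,0],[0,0,0],[0,0,0],[0,0,0],[0,0,0],[0,0,0],[0,0,0],[0,0,0]]}'
python3 - <<'E'
from h import *
print(r.state()['joints'].round(2));go([.5775,.2287,.085],Rd(9.46))
p,d=camera("wrist");cv2.imwrite("pics/w4.png",p[:,:,::-1])
E
```

```text
time: 17.5
tcp_pos: [0.5768, 0.2296, 0.2011]
tool_rot: [3.14, -0.0, 1.739]
wrist_force: [0.4, -0.0, -0.5]
gripper_width: 0.0272
grip_force: 29.9
[-0.02  0.59 -0.68  1.85  0.48  0.87 -0.77]
off [ -1.    0.4 116.1] len 116.1 rot [ 0.07 -0.02  0.18] 0.2
```

View pics/w4.png

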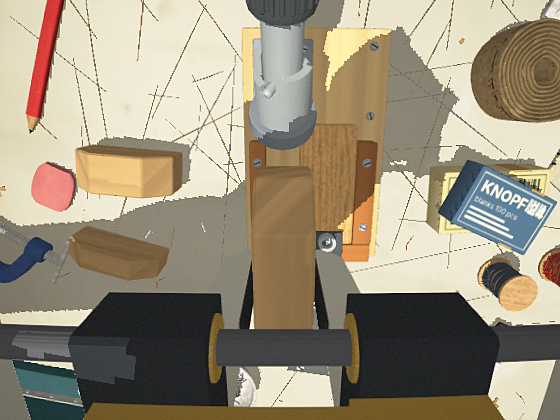

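```bash
python3 -m pendant '{"offset":[[-1,0.4,20],[0,0,30],[0,0,30],[0,0,20],[0,0,10],[0,0,4],[0,0,0],[0,0,0]],"delta_rot":[[0,0,0],[0,0,0],[0,0,0],[0,0,0],[0,0,0],[0,0,0],[0,0,0],[0,0,0]]}'
python3 - <<'E'
from h import *
go([.5775,.2287,.0615],Rd(9.46));print(r.state()['wrist_force'])
E
```

```text
time: 18.35
tcp_pos: [0.5792, 0.2286, 0.0885]
tool_rot: [3.138, -0.0, 1.737]
wrist_force: [-0.4, 0.1, -1.4]
gripper_width: 0.0278
grip_force: 29.9
off [ 0.4 -1.8 27. ] len 27.0 rot [ 0.22 -0.02  0.07] 0.2
[-0.37567325  0.1484654  -1.41135839]
```

```bash
python3 -m pendant '{"offset":[[0,-1.8,0],[0,0,0],[0,0,3],[0,0,3],[0,0,3],[0,0,3],[0,0,0]],"delta_rot":[[0,0,0],[0,0,0],[0,0,0],[0,0,0],[0,0,0],[0,0,0],[0,0,0]]}'
python3 - <<'E'
from h import *
go([.5775,.2287,.0615],Rd(9.46));s=r.state();print(s['wrist_force'],s['ft_torque'])
E
```

```text
time: 19.05
tcp_pos: [0.5768, 0.2277, 0.0748]
tool_rot: [3.14, 0.0, 1.737]
wrist_force: [-0.2, 0.5, -1.5]
gripper_width: 0.0281
grip_force: 29.9
off [ 0.9  0.8 13.3] len 13.4 rot [0.08 0.02 0.06] 0.1
[-0.19000914  0.50353502 -1.45079318] [-0.05562384 -0.11334761 -0.00552956]
```

```bash
python3 -m pendant '{"offset":[[0.5,0.5,3],[0,0,3],[0,0,3],[0,0,2],[0,0,1.5],[0,0,0],[0,0,0]],"delta_rot":[[0,0,0],[0,0,0],[0,0,0],[0,0,0],[0,0,0],[0,0,0],[0,0,0]]}'
python3 - <<'E'
from h import *
go([.5775,.2287,.0615],Rd(9.46));s=r.state();print(s['wrist_force'],s['ft_torque'])
E
```

```text
time: 19.75
tcp_pos: [0.5775, 0.2283, 0.0629]
tool_rot: [3.139, 0.0, 1.737]
wrist_force: [-0.6, 0.2, -1.2]
gripper_width: 0.0278
grip_force: 29.9
off [0.4 0.1 1.4] len 1.4 rot [0.12 0.01 0.05] 0.1
[-0.64445319  0.19532514 -1.18529648] [-0.13082742  0.11093147 -0.03355262]
```

```bash
python3 -m pendant '{"offset":[[0,0,1.2],[0,0,0.8],[0,0,0],[0,0,0]],"delta_rot":[[0,0,0],[0,0,0],[0,0,0],[0,0,0]]}'
```

```text
time: 20.15
tcp_pos: [0.5775, 0.2284, 0.0615]
tool_rot: [3.139, 0.0, 1.737]
wrist_force: [-2.1, -0.5, 6.1]
gripper_width: 0.0277
grip_force: 29.9
```

```bash
python3 -m pendant '{"offset":[[0,0,0],[0,0,0],[0,0,0],[0,0,0],[0,0,-5],[0,0,-20],[0,0,-40],[0,0,-40],[0,0,-40],[0,0,0],[0,0,0]],"delta_rot":[[0,0,0],[0,0,0],[0,0,0],[0,0,0],[0,0,0],[0,0,0],[0,0,0],[0,0,0],[0,0,0],[0,0,0],[0,0,0]]}' 0
python3 - <<'E'
from h import *
i=camera_info("wrist");p,d=camera("wrist");cv2.imwrite("pics/w5.png",p[:,:,::-1])
g=np.array([.5775,.2287,0]);P=cloud("wrist",d,i)-g;H=P[:,:,2];m=(H>.045)&(H<.085)&(abs(P@gx)<.06)&(abs(P@gy)<.03)
q=P[m];f=q[q[:,2]>np.percentile(q[:,2],60)-.002];print('top z',np.median(f[:,2]),'rect',cv2.minAreaRect((np.c_[q@gx,q@gy]*1000).astype(np.float32)))
C=np.array([.5582,.3460,.1617])
go(C+.13*a,Rc([.85,.53,0])*Ro.from_euler('z',-30,degrees=True));print(r.state()['joints'].round(2))
E
```

```text
time: 21.25
tcp_pos: [0.5776, 0.2282, 0.2071]
tool_rot: [3.137, 0.0, 1.736]
wrist_force: [0.1, 0.0, -1.0]
gripper_width: 0.0468
grip_force: 0.0
top z 0.07088971914325395 rect ((6.6998748779296875, 8.285626411437988), (106.88824462890625, 41.96198654174805), 1.0533236265182495)
off [203.2   1.  -55.5] len 210.7 rot [ 16.72 -37.54 -45.62] 61.4
[-0.01  0.59 -0.69  1.85  0.48  0.88 -0.77]
```

View pics/w5.png

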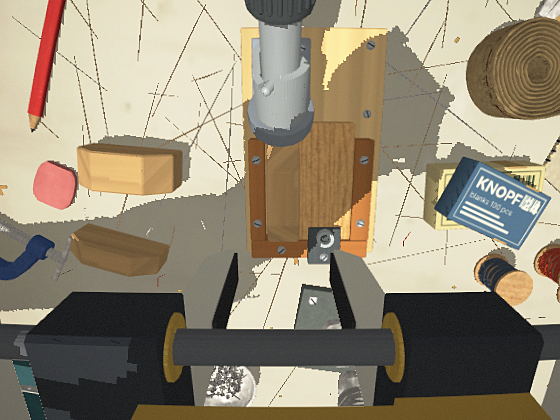

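```bash
python3 -m pendant '{"offset":[[0,0,-40],[0,0,-40],[0,0,-40],[0,0,-15],[0,0,0],[40,0,0],[40,0,0],[40,0,0],[40,0,0],[40,0,0],[0,0,0]],"delta_rot":[[0,0,0],[0,0,0],[0,0,0],[0,0,0],[0,0,0],[0,0,0],[0,0,0],[0,0,0],[0,0,0],[0,0,0],[0,0,0]]}' -1;  python3 -m pendant '{"offset":[[0,0,0],[0,0,0],[0,0,0],[0,0,0],[0,0,0],[0,0,0],[0,0,0],[0,0,0],[0,0,0]],"delta_rot":[[2.1,-4.7,-5.7],[2.1,-4.7,-5.7],[2.1,-4.7,-5.7],[2.1,-4.7,-5.7],[2.1,-4.7,-5.7],[2.1,-4.7,-5.7],[2.1,-4.7,-5.7],[2.1,-4.7,-5.7],[0,0,0]]}'
python3 - <<'E'
from h import *
C=np.array([.5582,.3460,.1617])
go(C+.12*a,Rc([.85,.53,0])*Ro.from_euler('z',-30,degrees=True));print(r.state()['joints'].round(2))
E
```

```text
time: 22.4
tcp_pos: [0.54, 0.4309, 0.3376]
tool_rot: [-3.139, -0.001, 1.744]
wrist_force: [-0.1, 0.3, 0.2]
gripper_width: 0.0932
grip_force: 0.0
time: 23.3
tcp_pos: [0.5418, 0.4267, 0.3368]
tool_rot: [-2.577, 0.447, 2.707]
wrist_force: [-0.4, 0.3, -0.5]
gripper_width: 0.0931
grip_force: 0.0
off [31.1 39.2 66.7] len 83.4 rot [-0.3   0.21  0.52] 0.6
[-0.66  0.76 -0.6   1.31  0.72  1.84 -0.3 ]
```

```bash
python3 -m pendant '{"offset":[[8,10,5],[8,10,5],[8,10,5],[7,9,5],[0,0,12],[0,0,0],[0,0,0]],"delta_rot":[[0,0,0],[0,0,0],[0,0,0],[0,0,0],[0,0,0.5],[0,0,0],[0,0,0]]}'
python3 - <<'E'
from h import *
i=camera_info("wrist");p,d=camera("wrist");P=cloud("wrist",d,i);C0=np.array([.5582,.346,.1617]);w=P-C0;t=w@a
m=(np.linalg.norm(w-t[:,:,None]*a,axis=2)<.03)&(t>.048)&(t<.062);u=gy;v=np.cross(a,u)
print(m.sum(),np.median(t[m]),cv2.minEnclosingCircle((np.c_[w[m]@u,w[m]@v]*1000).astype(np.float32)))
go([.5531,.3658,.1845],Rc([.85,.53,0])*Ro.from_euler('z',-30,degrees=True))
E
```

```text
time: 24.0
tcp_pos: [0.5447, 0.4425, 0.2846]
tool_rot: [-2.589, 0.453, 2.687]
wrist_force: [0.4, -0.4, -0.3]
gripper_width: 0.0928
grip_force: 0.0
1653 0.0545402235272232 ((-0.419836163520813, -0.3167979121208191), 18.12527847290039)
off [  6.7   1.  126.8] len 127.0 rot [-0.05 -0.01 -0.53] 0.5
```

```bash
python3 -m pendant '{"offset":[[6.7,1,0],[0,0,0],[0,0,30],[0,0,30],[0,0,30],[0,0,20],[0,0,10],[0,0,0],[0,0,0]],"delta_rot":[[0,0,-0.5],[0,0,0],[0,0,0],[0,0,0],[0,0,0],[0,0,0],[0,0,0],[0,0,0],[0,0,0]]}'
python3 - <<'E'
from h import *
go([.5531,.3658,.1845],Rc([.85,.53,0])*Ro.from_euler('z',-30,degrees=True));print(r.state()['joints'].round(2))
E
```

```text
time: 24.95
tcp_pos: [0.552, 0.3715, 0.1899]
tool_rot: [-2.587, 0.448, 2.696]
wrist_force: [0.7, 0.9, 0.3]
gripper_width: 0.0927
grip_force: 0.0
off [-0.8 -0.6  7.8] len 7.9 rot [ 0.01 -0.01  0.02] 0.0
[-0.59  0.84 -0.59  1.53  0.79  1.59 -0.43]
```

Now close in, grip, and pull 6–7 mm (to about 0.041).

```bash
python3 -m pendant '{"offset":[[-0.8,-0.6,4],[0,0,4],[0,0,0]],"delta_rot":[[0,0,0],[0,0,0],[0,0,0]]}'; python3 -m pendant '{"offset":[[0,0,0],[0,0,0],[0,0,0],[0,0,0],[0,0,0],[0,0,0],[0,0,0],[0,0,0],[0,0,-2],[0,0,-2],[0,0,-2],[0,0,-1.5],[0,0,0],[0,0,0]],"delta_rot":[[0,0,0],[0,0,0],[0,0,0],[0,0,0],[0,0,0],[0,0,0],[0,0,0],[0,0,0],[0,0,0],[0,0,0],[0,0,0],[0,0,0],[0,0,0],[0,0,0]]}' 1
python3 - <<'E'
from h import *
print((pose()[0]-[.5531,.3658,.1845])@a,r.state()['wrist_force']@a,r.state()['ft_torque'])
E
```

```text
time: 25.25
tcp_pos: [0.5533, 0.3644, 0.1837]
tool_rot: [-2.585, 0.449, 2.697]
wrist_force: [-0.0, -0.0, 0.9]
gripper_width: 0.093
grip_force: 0.0
time: 26.65
tcp_pos: [0.5526, 0.3673, 0.1874]
tool_rot: [-2.582, 0.448, 2.697]
wrist_force: [0.9, -7.8, -12.7]
gripper_width: 0.0358
grip_force: 30.0
0.003269758263078265 -14.757920607014693 [ 1.52972691 -0.14871616  0.16193799]
```

```bash
python3 -m pendant '{"offset":[[0,0,-1.5],[0,0,-1.5],[0,0,0],[0,0,0],[0,0,0],[0,0,0],[0,0,0],[0,0,0],[0,0,0],[0,0,0],[0,0,0],[0,0,0],[0,0,0],[0,0,0],[0,0,0],[0,0,0],[0,0,0]],"delta_rot":[[0,0,0],[0,0,0],[0,0,0],[0,0,5],[0,0,5],[0,0,5],[0,0,5],[0,0,5],[0,0,5],[0,0,5],[0,0,5],[0,0,5],[0,0,5],[0,0,5],[0,0,5],[0,0,0],[0,0,0]]}'
python3 - <<'E'
from h import *
print((pose()[0]-[.5533,.3644,.1837])@a,r.state()['wrist_force']@a,r.state()['ft_torque'])
go(pose()[0],Rc([.85,.53,0])*Ro.from_euler('z',30,degrees=True))
E
```

```text
time: 28.35
tcp_pos: [0.5528, 0.3692, 0.1898]
tool_rot: [2.964, 0.683, 1.456]
wrist_force: [3.4, -7.7, -12.9]
gripper_width: 0.0357
grip_force: 30.0
0.007800143111187615 -15.094166786756288 [ 1.40077801 -0.54164945  0.58345338]
off [0. 0. 0.] len 0.0 rot [-0.09  0.23  0.02] 0.2
```

```bash
python3 -m pendant '{"offset":[[0,0,2],[0,0,2],[0,0,2],[0,0,2],[0,0,2],[0,0,2],[0,0,0],[0,0,0]],"delta_rot":[[0,0,0],[0,0,0],[0,0,0],[0,0,0],[0,0,0],[0,0,0],[0,0,0],[0,0,0]]}'
python3 - <<'E'
from h import *
print((pose()[0]-[.5533,.3644,.1837])@a+.0335,r.state()['wrist_force']@a,r.state()['ft_torque'])
E
```

```text
time: 29.15
tcp_pos: [0.554, 0.3617, 0.1808]
tool_rot: [2.965, 0.682, 1.456]
wrist_force: [3.7, -6.7, -11.5]
gripper_width: 0.0356
grip_force: 30.0
0.029488608652548466 -13.424376190711357 [ 1.34048576 -0.50114035  0.50274866]
```

Force still tracks the spring (in the deep slot). Continue down ~20 mm.

```bash
python3 -m pendant '{"offset":[[0,0,2],[0,0,2],[0,0,2],[0,0,2],[0,0,2],[0,0,2],[0,0,2],[0,0,2],[0,0,2],[0,0,2],[0,0,0],[0,0,0]],"delta_rot":[[0,0,0],[0,0,0],[0,0,0],[0,0,0],[0,0,0],[0,0,0],[0,0,0],[0,0,0],[0,0,0],[0,0,0],[0,0,0],[0,0,0]]}'
python3 - <<'E'
from h import *
print((pose()[0]-[.5533,.3644,.1837])@a+.0335,r.state()['wrist_force']@a,r.state()['ft_torque'])
E
```

```text
time: 30.35
tcp_pos: [0.556, 0.3495, 0.166]
tool_rot: [2.964, 0.682, 1.456]
wrist_force: [2.5, -5.3, -9.0]
gripper_width: 0.0355
grip_force: 30.0
0.010194495825976556 -10.543971895658386 [ 1.08609969 -0.47495572  0.45396083]
```

```bash
python3 -m pendant '{"offset":[[0,0,1],[0,0,1],[0,0,1],[0,0,1],[0,0,0.5],[0,0,0],[0,0,0]],"delta_rot":[[0,0,0],[0,0,0],[0,0,0],[0,0,0],[0,0,0],[0,0,0],[0,0,0]]}'
python3 - <<'E'
from h import *
print((pose()[0]-[.5533,.3644,.1837])@a+.0335,r.state()['wrist_force']@a,r.state()['ft_torque'])
E
```

```text
time: 31.05
tcp_pos: [0.5563, 0.3476, 0.1635]
tool_rot: [2.964, 0.68, 1.456]
wrist_force: [3.3, -4.7, -7.5]
gripper_width: 0.0357
grip_force: 30.0
0.0071076763635249465 -9.058062882143258 [ 0.90754205 -0.6280855   0.56200342]
```

```bash
python3 -m pendant '{"offset":[[0,0,0.7],[0,0,0.7],[0,0,0.7],[0,0,0],[0,0,0]],"delta_rot":[[0,0,0],[0,0,0],[0,0,0],[0,0,0],[0,0,0]]}'
python3 - <<'E'
from h import *
print((pose()[0]-[.5533,.3644,.1837])@a+.0335,r.state()['wrist_force']@a,r.state()['ft_torque'])
E
```

```text
time: 31.55
tcp_pos: [0.5563, 0.3475, 0.1629]
tool_rot: [2.963, 0.679, 1.456]
wrist_force: [1.7, 1.8, 4.5]
gripper_width: 0.0357
grip_force: 30.0
0.006504801614901714 4.36524210733761 [ 0.12860484 -0.53591883  0.38449889]
```

```bash
python3 -m pendant '{"offset":[[0,0,-0.4],[0,0,0]],"delta_rot":[[0,0,0],[0,0,0]]}'; python3 -m pendant '{"offset":[[0,0,0],[0,0,0],[0,0,0],[0,0,0],[0,0,0],[0,0,0],[0,0,-20],[0,0,-30],[0,0,-30],[0,0,-30],[0,0,0],[0,0,0],[0,0,0]],"delta_rot":[[0,0,0],[0,0,0],[0,0,0],[0,0,0],[0,0,0],[0,0,0],[0,0,0],[0,0,0],[0,0,0],[0,0,0],[0,0,0],[0,0,0],[0,0,0]]}' -1
python3 - <<'E'
from h import *
i=camera_info("wrist");p,d=camera("wrist");P=cloud("wrist",d,i);C0=np.array([.5582,.346,.1617]);w=P-C0;t=w@a
m=(np.linalg.norm(w-t[:,:,None]*a,axis=2)<.014)&(t>.01)&(t<.062);print('draw',np.percentile(t[m],80)-.0179-.0031,m.sum())
p,d=camera("top");q,d2=camera("scene")
cv2.imwrite("pics/end.png",np.hstack([cv2.resize(p[130:225,215:345,::-1],(400,292)),cv2.resize(q[160:290,190:368,::-1],(400,292))]))
g=np.array([.5775,.2287,0]);P=cloud("top",d)-g;H=P[:,:,2]
m=(H>.064)&(H<.075)&(P@gx>-.03)&(P@gx<.05)&(abs(P@gy)<.04);Q=P[m];print('piece top',m.sum(),np.median(Q[:,2]),cv2.minAreaRect((np.c_[Q@gx,Q@gy]*1000).astype(np.float32)))
E
```

```text
time: 31.75
tcp_pos: [0.5563, 0.3475, 0.1629]
tool_rot: [2.963, 0.679, 1.456]
wrist_force: [2.1, 0.7, 3.9]
gripper_width: 0.036
grip_force: 30.0
time: 33.05
tcp_pos: [0.5447, 0.4155, 0.2457]
tool_rot: [2.964, 0.682, 1.456]
wrist_force: [-0.8, 0.4, 0.2]
gripper_width: 0.0933
grip_force: 0.0
draw 0.007221068860649044 1220
piece top 363 0.06950563479277572 ((0.4714488983154297, 2.1786489486694336), (60.9932861328125, 28.588401794433594), 0.5457508563995361)
```

View pics/end.png

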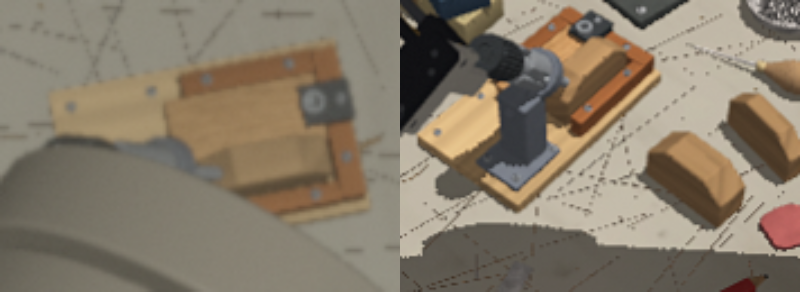

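```bash
python3 -c "
from bench import r
print(r.state()['wrist_force']);print(r.sign_off())"
```

```text
[-0.12279628  0.22136264 -0.35230968]
the job is handed in; nothing more can be done
None
```

I handed the job in at about 33 s, and no verdict came back: the 28 mm packing piece stands right down in the gap, the collar is turned back and was let down under control, and the nose sits on the piece's bevel (draw about 7 mm). The rail looked in place in the last pictures; I didn't measure it or the pencil and gauge at the end, and never touched any of them.

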